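# Rub the bone inlay of a box lid flush with a ball burnisher

## Task

The white bone inlay in the small wooden box lid still stands proud: take the ball-ended burnisher from its rest and rub the pieces down flush, starting at the end next to the round brass stud and following the curve piece by piece to the other end in one slow stroke (about 2 cm a second, never above 5), without lifting the ball off the seam until every piece is fully down. Press only with the burnisher, firmly enough to seat the pieces (about 8 N) but never with more than 20 N. Then lay the burnisher back in its rest, the same way round as you found it, and leave everything else on the bench undisturbed.

Things in the scene. Friction and masses are not known exactly. Their poses are not given: they have to be found in the camera images.
- holder: Steel bowl vise: fixed round foot 110 mm across, origin under its centre. Its bowl carries a dark square wooden lid, 130 x 130 x 12 mm, sides along the holder's x and y when level. The bowl leans up to 0.13 rad about x and about y through a point on the foot's axis, and stands at any height in a 16 mm range: neither is reported, both stay put. Find the lid's slope and height by touch or sight.
- arc (a point): Nominal centre of the inlay seam's arc, if the bowl stood level at mid height: holder frame x = -45, y = -45, z = 108.6 mm (top of pieces fully down; lid face 0.6 mm lower). True heights vary: +-8 mm, and the lean turns the lid about the point z = 80 to 96 mm on the foot's axis. Seam radius 80 mm; piece k at angle 0.2004 + 0.13 k rad from x to y. Axes as the holder's.
- burnisher: Ball-ended burnisher, 120 g. Origin in the middle of its grip on the handle's axis; x along the handle towards the nose, z up as it lies in the rest. Wooden handle 14 mm wide (y), 18 mm high (z), from x = -75 to +38 mm. An 8 mm steel shank then bends down to a polished ball.
- ball (a point): Centre of the burnisher's steel ball, 16 mm in diameter: at x = +60, y = 0, z = -50 mm in the burnisher's frame.
- rest: The burnisher's wooden rest, origin under its centre on the bench, x along the tool. Foot 125 x 50 x 12 mm; two forks, 8 mm thick, 32 mm wide, at x = -50 and +32 mm, with notches 22 mm wide and 11 mm deep, floors at z = 76 mm. The burnisher's origin lies at (0, 0, 85) mm in it, nose to +x.
- piece0 (a joint): How far inlay piece 0 has been pressed down, m: 0 = standing 2.4 mm proud, 0.0024 = fully down (flush), where it stops firmly. About 4 N straight down slides it; it stays where it is left. 12 mm wide across the seam, 9.7 mm along it. The lid lies on firm rubber that gives 0.17 mm per N. The one next to the round brass stud (11 mm across, 4 mm high, 22 mm before it on the arc).
- piece1 (a joint): How far inlay piece 1 has been pressed down, m: 0 = standing 2.4 mm proud, 0.0024 = fully down (flush), where it stops firmly. About 4 N straight down slides it; it stays where it is left. 12 mm wide across the seam, 9.7 mm along it. The lid lies on firm rubber that gives 0.17 mm per N.
- piece2 (a joint): How far inlay piece 2 has been pressed down, m: 0 = standing 2.4 mm proud, 0.0024 = fully down (flush), where it stops firmly. About 4 N straight down slides it; it stays where it is left. 12 mm wide across the seam, 9.7 mm along it. The lid lies on firm rubber that gives 0.17 mm per N.
- piece3 (a joint): How far inlay piece 3 has been pressed down, m: 0 = standing 2.4 mm proud, 0.0024 = fully down (flush), where it stops firmly. About 4 N straight down slides it; it stays where it is left. 12 mm wide across the seam, 9.7 mm along it. The lid lies on firm rubber that gives 0.17 mm per N.
- piece4 (a joint): How far inlay piece 4 has been pressed down, m: 0 = standing 2.4 mm proud, 0.0024 = fully down (flush), where it stops firmly. About 4 N straight down slides it; it stays where it is left. 12 mm wide across the seam, 9.7 mm along it. The lid lies on firm rubber that gives 0.17 mm per N.
- piece5 (a joint): How far inlay piece 5 has been pressed down, m: 0 = standing 2.4 mm proud, 0.0024 = fully down (flush), where it stops firmly. About 4 N straight down slides it; it stays where it is left. 12 mm wide across the seam, 9.7 mm along it. The lid lies on firm rubber that gives 0.17 mm per N.
- piece6 (a joint): How far inlay piece 6 has been pressed down, m: 0 = standing 2.4 mm proud, 0.0024 = fully down (flush), where it stops firmly. About 4 N straight down slides it; it stays where it is left. 12 mm wide across the seam, 9.7 mm along it. The lid lies on firm rubber that gives 0.17 mm per N.
- piece7 (a joint): How far inlay piece 7 has been pressed down, m: 0 = standing 2.4 mm proud, 0.0024 = fully down (flush), where it stops firmly. About 4 N straight down slides it; it stays where it is left. 12 mm wide across the seam, 9.7 mm along it. The lid lies on firm rubber that gives 0.17 mm per N.
- piece8 (a joint): How far inlay piece 8 has been pressed down, m: 0 = standing 2.4 mm proud, 0.0024 = fully down (flush), where it stops firmly. About 4 N straight down slides it; it stays where it is left. 12 mm wide across the seam, 9.7 mm along it. The lid lies on firm rubber that gives 0.17 mm per N.
- piece9 (a joint): How far inlay piece 9 has been pressed down, m: 0 = standing 2.4 mm proud, 0.0024 = fully down (flush), where it stops firmly. About 4 N straight down slides it; it stays where it is left. 12 mm wide across the seam, 9.7 mm along it. The lid lies on firm rubber that gives 0.17 mm per N. The far end of the seam.
- jar: Bystander: a small white screw-top jar, 48 mm across, 50 mm tall; origin under its centre. Leave it alone.
- bangle: Bystander: a copper bangle lying flat, 66 mm across, 12 mm tall; origin under its centre. Leave it alone.
- dome_block: Bystander: a steel doming block, 44 x 44 x 40 mm tall; origin under its centre. Leave it alone.
- hammer: Bystander: a small hammer lying down, 210 mm long; origin under its centre. Leave it alone.
- tweezers: Bystander: steel tweezers lying down, about 130 mm long; origin under its centre. Leave it alone.
- dish: Bystander: a small white dish, 70 mm across, 22 mm tall; origin under its centre. Leave it alone.
- solder_reel: Bystander: a dark metal reel, 44 mm across, 16 mm tall; origin under its centre. Leave it alone.

How it is judged (in metres and radians):
On the way, in this order (a step that is already met when the one before it is completed fails the run):
1. piece0, next to the stud, is pressed down first (value of joint piece0 above 0.0018 m and value of joint each of piece3, piece9 below 0.0012 m), for 0.05 s.
2. the first half of the seam (piece0 to piece4) is down (value of joint each of piece0, piece1, piece2, piece3, piece4 above 0.0018 m), for 0.05 s.
3. all ten pieces are down (all of step 2 and value of joint each of piece5, piece6, piece7, piece8, piece9 above 0.0018 m), for 0.1 s.
At the end, for the whole second after the job is handed in: All ten inlay pieces are pressed down to within 0.6 mm of fully down (joint above 0.0018 m), and the burnisher lies still, released and level (within 0.1 rad) in both forks of its rest, nose towards the rest's +x, within 15 mm along the rest, 7 mm across it and 4 mm in height of its place (all of step 3 and x of burnisher in the frame of rest between -0.015 and 0.015 m and y of burnisher in the frame of rest between -0.007 and 0.007 m and z of burnisher in the frame of rest between 0.081 and 0.089 m and x of ball in the frame of rest above 0.03 m and angle between burnisher's own z axis and vertical below 0.1 rad and linear speed of burnisher below 0.02 m/s); the robot touches nothing.
It fails at once if the burnisher presses on the lid or its inlay with more than 20 N (contact force between burnisher and holder above 20 N).
It fails at once if between piece0 being down and all ten, the ball leaves the seam (centre over 24 mm from every piece's middle: some 10 mm clear) or the burnisher exceeds 60 mm/s ((value of joint piece0 above 0.0018 m and value of joint any of piece0, piece1, piece2, piece3, piece4, piece5, piece6, piece7, piece8, piece9 below 0.0018 m and distance between ball and piece0_c0 above 0.024 m and distance between ball and piece1_c0 above 0.024 m and distance between ball and piece2_c0 above 0.024 m and distance between ball and piece3_c0 above 0.024 m and distance between ball and piece4_c0 above 0.024 m and distance between ball and piece5_c0 above 0.024 m and distance between ball and piece6_c0 above 0.024 m and distance between ball and piece7_c0 above 0.024 m and distance between ball and piece8_c0 above 0.024 m and distance between ball and piece9_c0 above 0.024 m) or (value of joint piece0 above 0.0018 m and value of joint any of piece0, piece1, piece2, piece3, piece4, piece5, piece6, piece7, piece8, piece9 below 0.0018 m and linear speed of burnisher above 0.06 m/s)).
It fails at once if a piece is skipped: one two places further on is down while it still stands more than 1.2 mm proud ((value of joint piece2 above 0.0018 m and value of joint piece0 below 0.0012 m) or (value of joint piece3 above 0.0018 m and value of joint piece1 below 0.0012 m) or (value of joint piece4 above 0.0018 m and value of joint piece2 below 0.0012 m) or (value of joint piece5 above 0.0018 m and value of joint piece3 below 0.0012 m) or (value of joint piece6 above 0.0018 m and value of joint piece4 below 0.0012 m) or (value of joint piece7 above 0.0018 m and value of joint piece5 below 0.0012 m) or (value of joint piece8 above 0.0018 m and value of joint piece6 below 0.0012 m) or (value of joint piece9 above 0.0018 m and value of joint piece7 below 0.0012 m)).
It fails at once if the gripper or the arm touches the lid or its holder (contact force between any of the fingers, the arm and holder above 0.5 N).
It fails at once if a bystander is moved by more than 15 mm (distance of any of jar, bangle, dome_block, hammer, tweezers, dish, solder_reel from where it was at the start of the episode above 0.015 m).
It also fails if it takes over 72 s, if anything falls off the work surface, if the arm or the gripper's body presses on something with over 40 N, if the wrist force passes 120 N, or if a joint passes its speed limit or range.

## Robot

A 6-joint arm with a two-finger parallel gripper is mounted at the origin on the work surface. World frame = base frame: x ahead of the robot, y to its left, z up, the work surface at z = 0. Lengths are in m, angles in degrees, forces in N, time in s.
With the tool pointing down it reaches from about 0.25 to 0.725 m from the base axis. Payload 9.7 kg.
Tool frame: the origin (TCP) lies midway between the tips of the shut fingers; the grasp point (between the pads) lies bot.grasp_offset behind it (bot.grasp_offset is the distance from the TCP to the grasp point, in m); x points along the fingers, y is the direction in which the jaws open and shut, and the axes are right-handed (so a half turn about x gives the same grasp; the last joint's range is limited). The gripper opens to 85 mm and grips with 20 to 120 N. Pads are 22 mm wide; open, the fingers measure 114 mm over their backs; the gripper's body (76 mm by 85 mm) begins 54 mm behind the grasp point. The pads swing forward as they close: fully open they stand 13 mm farther back than shut.
Start: joints at [67.838, 4.979, 10.078, 95.1, 0, 90], TCP at [0.207, 0.509, 0.21] pointing down, gripper open.
Joint ranges: [-179.16, 179.16], [-48.56, 103.87], [-65.8, 70.77], [-126.05, 130.52], [-82.76, 87.17], [-180, 180]. Speed limits (degrees/s): [127.2, 127.2, 147.25, 180, 180, 180].

## Interface

Orientations are given as [roll, pitch, yaw] about the fixed x, y, z axes, in that order (R = Rz(yaw) Ry(pitch) Rx(roll)).
In Python, from workcell import status, camera, bot gives the robot as it stands.
- The arm moves only by the shell command python3 -m jog 'ROWS' [OPENING] [FORCE]. ROWS is text: rows parted by semicolons, each of 4 numbers parted by spaces: the shift along the tool's x, y, z in mm, then the turn about the tool's x in degrees. A call has exactly 8 rows; each row is the pose to reach, as a shift and turn from the pose commanded when the call began, along the tool's axes at that moment; what a row does not reach only later rows make up. A row lasts 1/8 s, in which the tool goes at most 62.5 mm and 10.7 degrees, less where a joint would pass 70% of its speed; a pose out of reach is approached as far as the arm can. A call with a gripper value outside its range is refused whole. OPENING is the opening, from 0 (shut) to 1 (fully open), set as the call begins (- or left out, the last holds). The fingers move at their own pace and stop on an object; FORCE is the grip in N (left out, the last holds). Time passes only in rows, so rows that repeat a pose let the fingers close, or fill a call up. It gives the time, the measured TCP pose, the force and the opening at its end, in the units of the state.
- status.get_obs(): the state, without advancing time (a new reading comes with each control period).
- camera(name): name is "scene" or "top" or "wrist"; returns a dict with "color" (384x512x3 uint8, red, green, blue), "vfov" (degrees; the focal length in pixels is half the picture's height over the tangent of half this angle, whatever the lens; pixels are square), "cx", "cy" (the principal point, pixels), "rvec" (rotation vector, rad) and "tvec" (3), from world to camera coordinates, as OpenCV has them. Camera axes: x right, y down, z forward; pixel columns grow to the right and rows downward; lengths in m; the calibration is good to about 2 mm. A picture is of the moment at which its call begins. There is no depth.
- bot.job_done(): hands the job in, once; it reports no verdict.
The state is a dict: "time": time; "q": joint angles; "qd": joint speeds; "joint_efforts": joint torques, N m; "ee_pos": TCP position; "tcp_rot": TCP orientation; "wrist_force": force on the tool from outside, world axes, zero at the start; "torque": the same for the moment, N m; "opening": finger opening in m.
Only numpy, scipy, OpenCV 4.12 (cv2) and the standard library are available. Lean on these libraries where they do the work, as an engineer would, in place of code of your own. Each camera call takes 0.05 s, during which the arm holds its last target. There are 200 camera calls.

## Working session

There is one attempt and no reset: what is moved stays moved. The work goes in short steps, Python scripts to look and compute and a shell command to move; the robot and the scene stay as the last step left them, time stands still between calls to the robot, and variables do not carry over. Pictures are saved under pics/ and viewed, about 8 in all and at most 12, crops included, and the job is handed in when it is done.

```bash
ls; mkdir -p pics; python3 - <<'E'
from workcell import status,camera,bot
import cv2
print(status.get_obs(), bot.grasp_offset)
for n in ("scene","top","wrist"):
    c=camera(n); print(n,c["vfov"],c["cx"],c["cy"],c["rvec"],c["tvec"])
    cv2.imwrite(f"pics/{n}0.png",c["color"][:,:,::-1])
import numpy as np
a=cv2.imread("pics/scene0.png");b=cv2.imread("pics/top0.png")
cv2.imwrite("pics/v1.png",cv2.resize(np.vstack([a,b]),(600,900))[:, :]) 
E
```

```text
pics
{'time': 0.0, 'q': array([6.78359012e+01, 5.01206577e+00, 1.00348189e+01, 9.50986614e+01,
       1.30214679e-03, 8.99990660e+01]), 'qd': array([-0.03472419,  0.00092606, -0.01922061, -0.02288841, -0.01820996,
       -0.0196728 ]), 'joint_efforts': array([ 6.87361080e-04, -5.20387387e+01,  4.64802039e+01,  1.64934515e-02,
        4.48575236e-05,  1.28112586e-05]), 'ee_pos': array([0.20739354, 0.50913246, 0.20937708]), 'tcp_rot': array([ -90.98370133,   89.92408058, -113.14686705]), 'wrist_force': array([ 0.86298575,  0.49737802, -0.63002605]), 'torque': array([-0.07796885,  0.01360716,  0.00535311]), 'opening': 0.08555185696455901} 0.0187
scene 42.70490464844516 252.0796880652798 181.822944896281 [ 2.22883118  0.87067449 -0.35417762] [-0.40947076 -0.24604499  1.41961265]
top 48.70035970405322 252.65486575223846 196.7315511307299 [ 2.17988936 -2.16638734  0.15826144] [-0.03889293  0.59401855  0.92244947]
wrist 66.58720191263973 257.6586250318238 190.32376794784312 [-2.42127935 -1.62828465 -0.21252198] [-0.54952732 -0.033856    0.37744938]
```

View pics/top0.png

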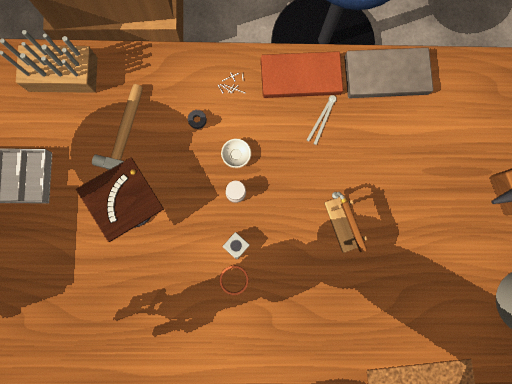

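View pics/scene0.png

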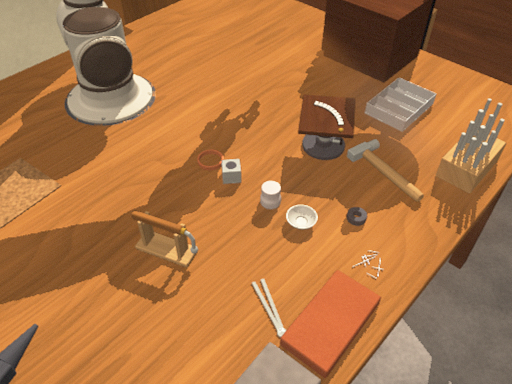

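```bash
cat > h.py <<'E'
import numpy as np, cv2
from workcell import status,camera,bot
from scipy.spatial.transform import Rotation as Ro
def cam(n,c=None):
    c=c or camera(n); f=192/np.tan(np.radians(c["vfov"]/2))
    K=np.array([[f,0,c["cx"]],[0,f,c["cy"]],[0,0,1.]]); R=cv2.Rodrigues(np.array(c["rvec"],float))[0]
    return dict(img=c["color"][:,:,::-1].copy(),K=K,R=R,t=np.array(c["tvec"],float),P=K@np.c_[R,c["tvec"]])
def proj(c,X):
    p=c["P"]@np.r_[X,1]; return p[:2]/p[2]
def plane(c,uv,z):
    C=-c["R"].T@c["t"]; d=c["R"].T@np.linalg.inv(c["K"])@np.r_[uv,1.]
    return C+d*(z-C[2])/d[2]
def tri(c1,u1,c2,u2):
    X=cv2.triangulatePoints(c1["P"],c2["P"],np.array(u1,float),np.array(u2,float))[:,0]; return X[:3]/X[3]
def tool():
    o=status.get_obs(); return o, Ro.from_euler("xyz",o["tcp_rot"],degrees=True).as_matrix()
E
python3 - <<'E'
from h import *
T=cam("top");S=cam("scene")
for c,n in((T,'top'),(S,'scene')): print(n,"campos",-c["R"].T@c["t"], "base",proj(c,[0,0,0]),"tcp",proj(c,[.207,.509,.21]))
for n,p,z in(("rest",(345,222),.01),("jar",(235,191),.05),("dome",(236,246),.04),("bangle",(234,280),.006),("lid",(120,200),.11),("lidfoot",(140,205),.0),("dish",(236,153),.022),("reel",(197,119),.016),("hamhead",(105,162),.02),("hamend",(137,88),.02),("tw",(320,120),.005)):
    print(n,plane(T,p,z).round(3))
a=cv2.resize(T["img"][150:250,70:170],(400,400),interpolation=2); b=cv2.resize(S["img"][85:165,285:365],(400,400),interpolation=2)
d=cv2.resize(T["img"][175:265,310:400],(400,400),interpolation=2); e=cv2.resize(S["img"][195:275,125:205],(400,400),interpolation=2)
cv2.imwrite("pics/v2.png",cv2.resize(np.vstack([np.hstack([a,b]),np.hstack([d,e])]),(600,600)))
E
```

```text
top campos [ 0.48122671 -0.00945711  0.98671938] base [234.76769749 469.92538171] tcp [-64.00388358 407.32533459]
scene campos [ 1.09337816 -0.58563684  0.83967744] base [110.42022633  96.7018466 ] tcp [282.1828627   -9.70815281]
rest [ 0.54 -0.25  0.01]
jar [0.605 0.005 0.05 ]
dome [0.484 0.001 0.04 ]
bangle [0.407 0.006 0.006]
lid [0.576 0.24  0.11 ]
lidfoot [0.577 0.225 0.   ]
dish [0.698 0.003 0.022]
reel [0.779 0.096 0.016]
hamhead [0.674 0.304 0.02 ]
hamend [0.851 0.237 0.02 ]
tw [ 0.784 -0.196  0.005]
```

View pics/v2.png

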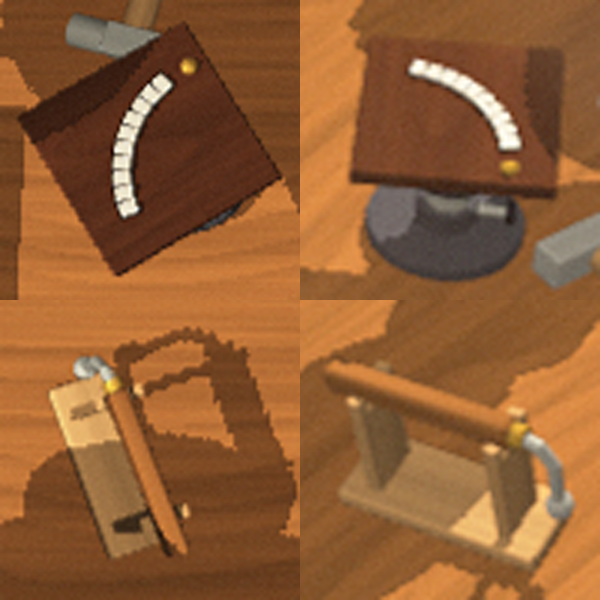

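View pics/wrist0.png

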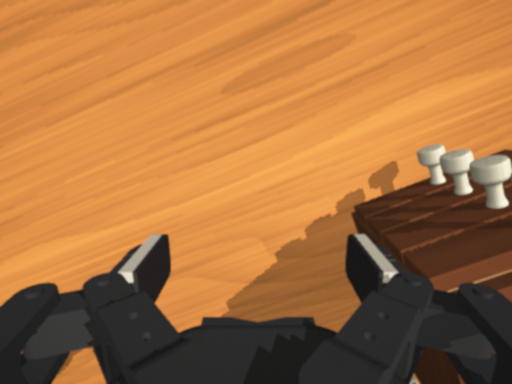

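```bash
python3 - <<'E'
from h import *
T=cam("top");S=cam("scene");W=cam("wrist")
o,R=tool()
C=-W["R"].T@W["t"]; print("tool R\n",R.round(3),"cam in tool",R.T@(C-o["ee_pos"]),"fwd in tool",R.T@W["R"][2],"campos",C, "tcp px",proj(W,o["ee_pos"]))
t=lambda x,y:(310+x/3.3333,175+(y-300)/3.3333)
s=lambda x,y:(125+(x-300)/3.75,195+(y-300)/3.75)
X={}
for n,a,b,z in(("tail",(180,550),(332,370),.085),("ferr",(112,384),(519,434),.085),("ball",(85,367),(560,503),.035)):
    X[n]=plane(T,t(*a),z); print(n,X[n].round(4),plane(S,s(*b),z).round(4),tri(T,t(*a),S,s(*b)).round(4))
t=lambda x,y:(70+x/3,150+y/3)
s=lambda x,y:(285+(x-300)/3.75,85+y/3.75)
pts={"stud":((188,66),(510,166),(34.8,-51,3)),"p0":((161,84),(509,143),(33.4,-29.1,2.4)),"p9":((128,209),(418,66),(-29,33.4,2.4)),
"A":((187,24),(555,189),(65,-65,0)),"B":((280,178),(352,178),(-65,-65,0)),"C":((118,275),(370,37),(-65,65,0)),"D":((20,120),(563,48),(65,65,0))}
ob=[];mo=[]
for n,(a,b,m) in pts.items():
    q=tri(T,t(*a),S,s(*b)); e=np.linalg.norm(proj(T,q)-t(*a)); print(n,q.round(4),e.round(2)); ob.append(q);mo.append(np.array(m)/1e3)
ob=np.array(ob);mo=np.array(mo)
rot,r=Ro.align_vectors(ob-ob.mean(0),mo-mo.mean(0)); 
org=ob.mean(0)-rot.apply(mo.mean(0)); print("lid face centre",org,"eul zyx->rx ry rz",rot.as_euler("xyz",degrees=True)); print((ob-org-rot.apply(mo)).round(4))
E
```

```text
tool R
 [[-0.     0.377  0.926]
 [-0.     0.926 -0.377]
 [-1.    -0.    -0.   ]] cam in tool [-0.1636838  -0.00027868 -0.06439978] fwd in tool [9.66330329e-01 5.65141823e-04 2.57304052e-01] campos [0.14772846 0.53339976 0.37367537] tcp px [257.96438272 223.97813233]
tail [ 0.4763 -0.2711  0.085 ] [ 0.4761 -0.2675  0.085 ] [ 0.4772 -0.2692  0.0875]
ferr [ 0.5824 -0.2297  0.085 ] [ 0.5834 -0.2285  0.085 ] [ 0.583  -0.229   0.0851]
ball [ 0.5995 -0.2236  0.035 ] [ 0.6016 -0.2217  0.035 ] [ 0.6006 -0.2225  0.0349]
stud [0.6378 0.2198 0.1013] 0.62
p0 [0.6245 0.2376 0.1021] 0.48
p9 [0.5371 0.255  0.1092] 0.8
A [0.6691 0.2232 0.0981] 1.09
B [0.5615 0.1568 0.0869] 1.08
C [0.4923 0.2604 0.108 ] 0.91
D [0.5985 0.3307 0.1133] 1.5
lid face centre [0.58030819 0.24316239 0.10219517] eul zyx->rx ry rz [ 8.19881909 -3.66842042 32.8996679 ]
[[ 0.0004  0.0004  0.0012]
 [ 0.0003  0.0008 -0.0004]
 [-0.0008  0.0004  0.0017]
 [-0.0011 -0.0015  0.001 ]
 [ 0.0002  0.0026 -0.0019]
 [ 0.0019 -0.0012  0.0007]
 [-0.0009 -0.0014 -0.0023]]
```

```bash
python3 -m jog '-15 -10 30 -3; -30 -28 85 -9; -40 -46 145 -15; -40 -66 208 -22; -40 -86 271 -29; -40 -106 334 -36; -40 -124 390 -41; -40 -133 417 -43'
python3 - <<'E'
from h import *
o,R=tool();W=cam("wrist");print(o["time"],o["ee_pos"],o["tcp_rot"],o["q"]);print(R.round(3))
np.savez("w1.npz",**W);cv2.imwrite("pics/w1.png",W["img"])
E
```

```text
time: 1.4
ee_pos: [0.5453, 0.2266, 0.2497]
tcp_rot: [-137.0, 90.0, -116.1]
wrist_force: [1.0, 1.3, 0.4]
opening: 0.0852
1.4 [0.54531721 0.22663743 0.24973125] [-136.96876099   89.98196729 -116.13769108] [ 2.25742628e+01  1.19380308e+01  2.23445059e+01  1.00420025e+02
 -1.18987932e-02  1.74319426e+00]
[[-0.    -0.356  0.935]
 [-0.     0.935  0.356]
 [-1.    -0.    -0.   ]]
```

View pics/w1.png

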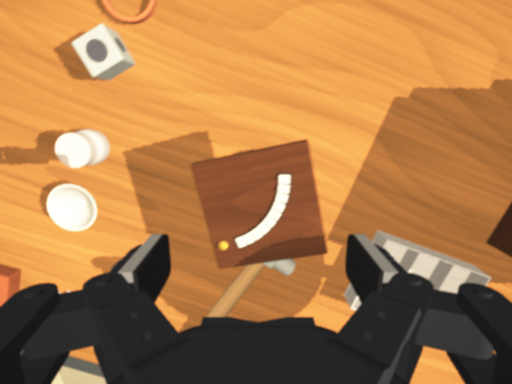

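```bash
cat > lid.py <<'E'
from h import *
from scipy.optimize import least_squares
W=dict(np.load("w1.npz")); T=cam("top");S=cam("scene")
roi={"W":(180,130,340,280),"T":(70,150,170,250),"S":(285,85,365,145)}
cams={"W":W,"T":T,"S":S}
def cents(c,r):
    x0,y0,x1,y1=r; im=cv2.resize(c["img"][y0:y1,x0:x1],None,fx=4,fy=4,interpolation=cv2.INTER_CUBIC)
    hsv=cv2.cvtColor(im,cv2.COLOR_BGR2HSV)
    wh=((hsv[...,2]>170)&(hsv[...,1]<60)).astype(np.uint8)
    n,l,st,ce=cv2.connectedComponentsWithStats(wh); i=1+np.argmax(st[1:,4])
    m=cv2.morphologyEx((l==i).astype(np.uint8),cv2.MORPH_CLOSE,np.ones((5,5)))
    M=cv2.moments(m,True); seam=np.array([M["m10"]/M["m00"],M["m01"]/M["m00"]])
    p=np.argwhere(m)[:,::-1].astype(float)
    ho=hsv[...,0]; go=((ho>18)&(ho<32)&(hsv[...,1]>130)&(hsv[...,2]>120)).astype(np.uint8)
    n,l,st,ce=cv2.connectedComponentsWithStats(go); j=1+np.argmin([np.linalg.norm(ce[k]-seam)+(1e3 if st[k,4]<30 else 0) for k in range(1,n)])
    back=lambda q:(np.array(q)+.5)/4-.5+[x0,y0]
    # ends of the white band: 1% extremes along its chord
    d=p-seam; v=np.linalg.svd(d.T@d)[0][:,0]; s=d@v
    if (ce[j]-seam)@v<0: s=-s
    e0=p[s>s.max()-8].mean(0); e9=p[s<s.min()+8].mean(0)
    return back(seam),back(ce[j]),back(e0),back(e9),st[j,4]
def run():
    for n,c in cams.items(): print(n,[np.round(q,1) for q in cents(c,roi[n])])
run()
E
python3 lid.py
```

```text
W [array([268.8, 213.2]), array([223.1, 245. ]), array([239. , 245.6]), array([288.6, 174.9]), np.int32(954)]
T [array([111.1, 213.4]), array([132.4, 171.9]), array([110.9, 205.9]), array([112.4, 220.1]), np.int32(206)]
S [array([331. , 111.3]), array([340.4, 129.2]), array([342. , 122.9]), array([315.5, 102.2]), np.int32(164)]
```

```bash
cat > fit.py <<'E'
from h import *
from scipy.optimize import least_squares
W=dict(np.load("w1.npz")); T=cam("top");S=cam("scene")
t=lambda x,y:(70+x/3,150+y/3)
s=lambda x,y:(285+(x-300)/3.75,85+y/3.75)
M={"stud":(34.8,-51,2.5),"e0":(34.2,-33.8,2),"e9":(-33.9,34.2,2),"A":(65,-65,0),"B":(-65,-65,0),"C":(-65,65,0),"D":(65,65,0)}
O=[(T,{"stud":(132.4,171.9),"e0":t(167,79),"e9":t(129,216),"A":t(187,24),"B":t(280,178),"C":t(118,275),"D":t(20,120)},1),
(S,{"stud":(340.4,129.2),"e0":s(510,150),"e9":s(410,66),"A":s(555,189),"B":s(352,178),"C":s(370,37),"D":s(563,48)},1),
(W,{"stud":(223.1,245),"e0":(238,244.5),"e9":(286,174.9),"A":(218.5,267.5),"B":(192.5,163),"C":(306,140.5),"D":(326,251)},1)]
def lid(p,m):
    piv=np.array([p[0],p[1],.088+p[3]]); m=np.array(m)/1e3+[0,0,.108-.088]
    return piv+Ro.from_euler("ZXY",[p[2],p[4],p[5]]).apply(m)
def res(p):
    r=[]
    for i,(c,o,w) in enumerate(O):
        d=p[6+3*i:9+3*i]; r+=list(d/.0015)
        for k,uv in o.items(): r+=list((proj(c,lid(p,M[k])+d)-uv)*w)
    return np.r_[r,p[4:6]/.08,p[3]/.005]
p0=np.r_[.58,.243,.57,0,.1,-.06,np.zeros(9)]
f=least_squares(res,p0,loss="soft_l1"); p=f.x
C=np.linalg.inv(f.jac.T@f.jac)
if __name__=="__main__":
    print("p",p[:6].round(4),"sd",np.sqrt(np.diag(C))[:6].round(4)); print("cam offs",p[6:].round(4)); 
    for c,o,w in O: print([(k,(proj(c,lid(p,M[k]))-uv).round(1)) for k,uv in o.items()])
    np.save("p.npy",p[:6])
    for a in (-.075,)+tuple(.2004+.13*k for k in range(10)): print(round(a,3),lid(p,(-45+80*np.cos(a),-45+80*np.sin(a),0.6)).round(4))
E
python3 fit.py
```

```text
p [ 0.5805  0.2455  0.574  -0.0075  0.0937 -0.0368] sd [0.0014 0.0014 0.0082 0.0022 0.0272 0.0256]
cam offs [-0.0012 -0.0005 -0.0004 -0.0001  0.0008  0.001   0.0014 -0.0002 -0.0009]
[('stud', array([ 0.3, -0.2])), ('e0', array([-0.1, -0.2])), ('e9', array([ 0.5, -1.2])), ('A', array([-1. , -1.4])), ('B', array([ 0.1, -0.9])), ('C', array([-1.2, -0. ])), ('D', array([-1.2, -1.8]))]
[('stud', array([-0. ,  0.9])), ('e0', array([-0.5,  0.2])), ('e9', array([0.1, 1.4])), ('A', array([-0. ,  0.7])), ('B', array([-1.3, -1. ])), ('C', array([-0.5,  0.7])), ('D', array([-0. ,  1.6]))]
[('stud', array([ 1. , -1.1])), ('e0', array([ 0.2, -3.5])), ('e9', array([-0.8, -1.4])), ('A', array([0.7, 0.2])), ('B', array([-0.7, -0.4])), ('C', array([ 2.8, -1.6])), ('D', array([1.8, 0.8]))]
-0.075 [0.6377 0.2196 0.0975]
0.2 [0.6247 0.2372 0.0995]
0.33 [0.617  0.2441 0.1004]
0.46 [0.6084 0.2499 0.1011]
0.59 [0.5992 0.2547 0.1018]
0.72 [0.5894 0.2581 0.1023]
0.85 [0.5792 0.2603 0.1027]
0.98 [0.5689 0.2611 0.103 ]
1.11 [0.5585 0.2607 0.1032]
1.24 [0.5483 0.2588 0.1032]
1.37 [0.5384 0.2557 0.1031]
```

```bash
python3 -m jog '0 -30 -11 0; 0 -85 -32 0; 0 -143 -54 0; 0 -201 -77 0; 0 -259 -99 0; 0 -317 -121 0; 10 -375 -143 0; 30 -425 -162 0' && python3 -m jog '10 -15 -6 0; 10 -15 -6 0; 10 -15 -6 0; 10 -15 -6 0; 10 -15 -6 0; 10 -15 -6 0; 10 -15 -6 0; 10 -15 -6 0'
python3 - <<'E'
from h import *
o,R=tool();W=cam("wrist");print(o["time"],o["ee_pos"],o["tcp_rot"],o["q"]);print(R.round(3))
np.savez("w2.npz",**W);cv2.imwrite("pics/w2.png",W["img"])
d=np.array([.934,.357,0]);b=np.array([.5455,-.244,.085])
for x,z in((-75,0),(0,0),(38,0),(60,-50)): print(proj(W,b+d*x/1e3+[0,0,z/1e3]))
E
```

```text
time: 2.65
ee_pos: [0.5435, -0.2269, 0.221]
tcp_rot: [-40.4, 89.9, -19.5]
wrist_force: [1.1, 0.1, -0.4]
opening: 0.0854
time: 3.65
ee_pos: [0.543, -0.2421, 0.21]
tcp_rot: [103.2, 90.0, 124.1]
wrist_force: [-0.5, -0.2, 0.5]
opening: 0.0854
3.65 [ 0.54298601 -0.24208393  0.21004517] [103.22262215  89.99328591 124.0560376 ] [-2.40309687e+01  1.12684781e+01  1.70908971e+01  9.58281182e+01
  3.54927332e-03 -4.48643843e+01]
[[-0.    -0.356  0.935]
 [ 0.     0.935  0.356]
 [-1.     0.    -0.   ]]
[255.13827759 102.92977073]
[255.41309414 180.15577614]
[255.53906334 215.5542923 ]
[255.8200587  218.54909099]
```

View pics/w2.png

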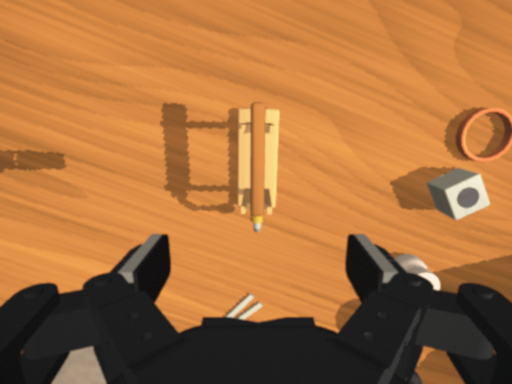

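```bash
python3 -m jog '8 0 1 0; 28 0 2 0; 53 0 3 0; 80 0 3 0; 107 0 3 0; 130 0 3 0; 141 0 3 0; 144 0 3 0' && python3 -m jog '0 0 0 0; 0 0 0 0; 0 0 0 0; 0 0 0 0; 0 0 0 0; 0 0 0 0; 0 0 0 0; 0 0 0 0' 0 120
python3 - <<'E'
from h import *
o,R=tool();print(o["time"],o["ee_pos"],o["wrist_force"],o["torque"],o["opening"])
E
```

```text
time: 4.7
ee_pos: [0.5455, -0.2409, 0.0655]
tcp_rot: [135.3, 90.0, 156.1]
wrist_force: [-0.4, 0.3, 0.2]
opening: 0.0855
time: 5.7
ee_pos: [0.5461, -0.2412, 0.0668]
tcp_rot: [-46.6, 89.9, -25.8]
wrist_force: [-1.7, 0.5, 5.1]
opening: 0.0094
5.7 [ 0.54610057 -0.2411714   0.06683975] [-1.67904025  0.47947144  5.13146249] [ 0.07664064  0.18433992 -0.07300271] 0.0093854303476069
```

```bash
python3 -m jog '0 0 0 0; 0 0 0 0; 0 0 0 0; 0 0 0 0; 0 0 0 0; 0 0 0 0; 0 0 0 0; 0 0 0 0'
python3 - <<'E'
from h import *
o,R=tool();print(o["time"],o["ee_pos"],o["wrist_force"],o["torque"],o["opening"])
W=cam("wrist");S=cam("scene");print(proj(S,o["ee_pos"]))
np.savez("w3.npz",**W)
a=cv2.resize(S["img"][155:275,95:255],(640,480),interpolation=2)
b=cv2.resize(W["img"][150:350,160:360],(480,480))
cv2.imwrite("pics/v3.png",cv2.resize(np.hstack([a,b]),(800,343)))
E
```

```text
time: 6.7
ee_pos: [0.5461, -0.2412, 0.0668]
tcp_rot: [-45.8, 89.9, -24.9]
wrist_force: [-0.2, -0.0, 6.5]
opening: 0.0094
6.7 [ 0.54605478 -0.24117537  0.06684034] [-0.20901127 -0.02214084  6.52259857] [ 0.07222692  0.23160154 -0.03121213] 0.009443929577716765
[167.14695964 230.18537391]
```

View pics/v3.png

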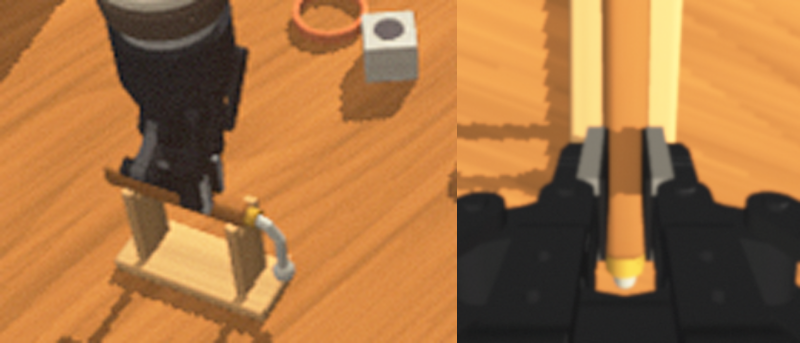

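```bash
python3 -m jog '-5 0 0 0; -15 0 0 0; -30 0 0 0; -50 0 0 0; -75 0 0 0; -100 0 0 0; -120 0 0 0; -130 0 0 0' && python3 -m jog '0 8 4 0; 0 30 13 0; 0 65 29 0; 0 105 47 0; 0 145 64 0; 0 185 82 0; 0 225 100 0; 0 265 118 0' && python3 -m jog '0 38 17 0; 0 72 32 0; 0 102 45 0; 0 128 57 0; 5 144 64 0; 15 152 67 0; 25 154 68 0; 30 154 68 0'
cat > ball.py <<'E'
from h import *
o,R=tool();print(o["time"],o["ee_pos"],o["tcp_rot"],"F",o["wrist_force"],o["torque"],o["opening"])
W=cam("wrist");T=cam("top");S=cam("scene");np.savez("w4.npz",**W);np.savez("t4.npz",**T);np.savez("s4.npz",**S)
g=o["ee_pos"]+R@[.0318,0,.058]; print("ball guess",g)
p=np.load("p.npy")
from fit import lid
c=np.array([200,150])
out=[]
for n,C in(("W",W),("T",T),("S",S)):
    u=proj(C,g); u0=proj(C,lid(p,(33.4,-29.1,3)));print(n,"ball px",u.round(1),"p0 px",u0.round(1))
    x,y=int(u[0])-40,int(u[1])-40; x=min(max(x,0),432);y=min(max(y,0),304); print("crop",x,y)
    out.append(cv2.resize(C["img"][y:y+80,x:x+80],(400,400),interpolation=2))
cv2.imwrite("pics/v4.png",cv2.resize(np.hstack(out),(798,266)))
cv2.imwrite("pics/v4w.png",np.hstack(out[:2]))
E
python3 ball.py
```

```text
time: 7.8
ee_pos: [0.5462, -0.2412, 0.1981]
tcp_rot: [-44.7, 89.9, -23.8]
wrist_force: [0.9, 1.5, -1.9]
opening: 0.0092
time: 8.8
ee_pos: [0.5612, 0.0505, 0.1951]
tcp_rot: [159.9, 89.9, -179.2]
wrist_force: [0.9, -0.3, -0.9]
opening: 0.0094
time: 9.8
ee_pos: [0.5703, 0.216, 0.1649]
tcp_rot: [-174.0, 89.9, -153.1]
wrist_force: [-0.9, -0.7, -1.5]
opening: 0.0091
9.8 [0.57027253 0.2160243  0.16487315] [-173.95075369   89.9212731  -153.14631027] F [-0.91841292 -0.67262041 -1.46710239] [-0.02742159  0.05609237 -0.01800176] 0.009102210565902817
ball guess [0.62445179 0.23660494 0.13299393]
W ball px [258.4 280.7] p0 px [258.5 261. ]
crop 218 240
T ball px [119.7 175.2] p0 px [123.7 177.5]
crop 79 135
S ball px [341.9 113. ] p0 px [340.3 123.5]
crop 301 73
```

View pics/v4.png

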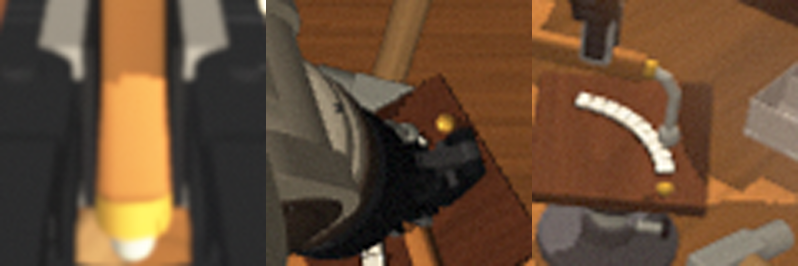

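```bash
python3 -m jog '3 0 0 0; 7 0 0 0; 11 0 0 0; 14 0 0 0; 17 0 0 0; 18 0 0 0; 19 0 0 0; 19 0 0 0' && python3 -m jog '0.5 0 0 0; 1 0 0 0; 1.5 0 0 0; 2 0 0 0; 2.5 0 0 0; 3 0 0 0; 3 0 0 0; 3 0 0 0'
```

```text
time: 11.05
ee_pos: [0.5706, 0.2167, 0.1471]
tcp_rot: [-34.1, 90.0, -13.3]
wrist_force: [0.5, 0.2, -1.1]
opening: 0.009
time: 12.05
ee_pos: [0.5707, 0.2167, 0.1443]
tcp_rot: [-9.7, 90.0, 11.2]
wrist_force: [0.5, -1.2, 2.8]
opening: 0.0094
```

```bash
python3 -m jog '0.5 0 0 0; 1 0 0 0; 1.5 0 0 0; 2 0 0 0; 2 0 0 0; 2 0 0 0; 2 0 0 0; 2 0 0 0'; python3 -m jog '0.5 0 0 0; 1 0 0 0; 1.5 0 0 0; 2 0 0 0; 2 0 0 0; 2 0 0 0; 2 0 0 0; 2 0 0 0'
```

```text
time: 13.05
ee_pos: [0.5706, 0.2167, 0.1421]
tcp_rot: [-5.2, 90.0, 15.6]
wrist_force: [-0.5, 0.6, 1.9]
opening: 0.0096
time: 14.05
ee_pos: [0.5708, 0.2167, 0.1405]
tcp_rot: [-15.9, 90.0, 5.0]
wrist_force: [-1.4, -0.6, 5.9]
opening: 0.0095
```

```bash
python3 - <<'E'
from h import *
from fit import lid
p=np.load("p.npy");o,R=tool()
P=[R.T@lid(p,(-45+80*np.cos(a),-45+80*np.sin(a),.6))*1e3 for a in .2004+np.arange(41)*.03]
for c in range(5):
    print('; '.join('%.1f %.1f %.1f 0'%tuple(P[8*c+k]-P[8*c]) for k in range(1,9)))
E
python3 -m jog '0.5 0 0 0; 1 0 0 0; 1 0 0 0; 1 0 0 0; 1 0 0 0; 1 0 0 0; 1 0 0 0; 1 0 0 0'
```

```text
-0.2 2.2 -1.0 0; -0.4 4.3 -2.0 0; -0.6 6.4 -3.2 0; -0.8 8.5 -4.3 0; -1.0 10.6 -5.6 0; -1.1 12.6 -6.9 0; -1.3 14.5 -8.3 0; -1.5 16.5 -9.7 0
-0.2 1.9 -1.5 0; -0.3 3.7 -3.0 0; -0.5 5.5 -4.6 0; -0.6 7.3 -6.3 0; -0.8 8.9 -7.9 0; -0.9 10.6 -9.7 0; -1.0 12.2 -11.5 0; -1.2 13.7 -13.3 0
-0.1 1.5 -1.9 0; -0.2 2.9 -3.8 0; -0.3 4.3 -5.8 0; -0.4 5.6 -7.8 0; -0.5 6.8 -9.9 0; -0.6 8.0 -11.9 0; -0.7 9.1 -14.1 0; -0.8 10.2 -16.2 0
-0.1 1.0 -2.2 0; -0.1 1.9 -4.4 0; -0.2 2.8 -6.6 0; -0.2 3.6 -8.9 0; -0.3 4.3 -11.2 0; -0.3 4.9 -13.5 0; -0.3 5.5 -15.8 0; -0.3 6.0 -18.2 0
-0.0 0.4 -2.4 0; -0.0 0.8 -4.7 0; 0.0 1.1 -7.1 0; 0.0 1.4 -9.5 0; 0.0 1.5 -11.9 0; 0.1 1.6 -14.3 0; 0.1 1.6 -16.7 0; 0.1 1.6 -19.1 0
time: 15.15
ee_pos: [0.5708, 0.2167, 0.1398]
tcp_rot: [-13.4, 89.9, 7.4]
wrist_force: [-1.4, -1.4, 7.4]
opening: 0.0094
```

```bash
python3 -m jog '-0.2 2.2 -1 0; -0.4 4.3 -2 0; -0.6 6.4 -3.2 0; -0.8 8.5 -4.3 0; -1 10.6 -5.6 0; -1.1 12.6 -6.9 0; -1.3 14.5 -8.3 0; -1.5 16.5 -9.7 0'; python3 -c "
from h import *
print(tool()[0]['wrist_force'],tool()[0]['torque'])"
```

```text
time: 16.15
ee_pos: [0.5562, 0.2286, 0.1409]
tcp_rot: [-29.0, 89.9, -8.2]
wrist_force: [0.3, -1.2, 6.7]
opening: 0.0092
[ 0.33128641 -1.22060646  6.73711352] [-0.4220169  -0.65102662 -0.12085099]
```

```bash
python3 -m jog '-0.1 1.9 -1.5 0; -0.2 3.7 -3 0; -0.3 5.5 -4.6 0; -0.4 7.3 -6.3 0; -0.5 8.9 -7.9 0; -0.6 10.6 -9.7 0; -0.7 12.2 -11.5 0; -0.8 13.7 -13.3 0'
```

```text
time: 17.15
ee_pos: [0.5392, 0.2369, 0.1419]
tcp_rot: [-13.9, 89.9, 7.0]
wrist_force: [5.0, -2.1, 4.5]
opening: 0.0094
```

```bash
python3 -m jog '0.3 1.5 -1.9 0; 0.5 2.9 -3.8 0; 0.6 4.3 -5.8 0; 0.5 5.6 -7.8 0; 0.4 6.8 -9.9 0; 0.3 8 -11.9 0; 0.2 9.1 -14.1 0; 0.1 10.2 -16.2 0'; python3 -c "
from h import *
print(tool()[0]['torque'])"
```

```text
time: 18.15
ee_pos: [0.5201, 0.2409, 0.1421]
tcp_rot: [2.2, 89.9, 23.0]
wrist_force: [4.6, -0.3, 6.8]
opening: 0.0094
[-0.1754605  -1.45193741 -0.18157706]
```

```bash
python3 -m jog '0.1 1 -2.2 0; 0.3 1.9 -4.4 0; 0.4 2.8 -6.6 0; 0.4 3.6 -8.9 0; 0.4 4.3 -11.2 0; 0.4 4.9 -13.5 0; 0.4 5.5 -15.8 0; 0.4 6 -18.2 0'
```

```text
time: 19.15
ee_pos: [0.5011, 0.2402, 0.1419]
tcp_rot: [7.7, 89.8, 28.6]
wrist_force: [3.9, -0.7, 8.5]
opening: 0.0093
```

```bash
python3 -m jog '0.1 0.4 -2.4 0; 0.2 0.8 -4.7 0; 0.2 1.1 -7.1 0; 0.2 1.4 -9.5 0; 0.2 1.5 -11.9 0; 0.2 1.6 -14.3 0; 0.2 1.6 -16.7 0; 0.2 1.6 -19.1 0' && python3 -m jog '0.2 0 -0.5 0; 0.3 0 -1 0; 0.3 0 -1 0; 0.3 0 -1 0; 0.3 0 -1 0; 0.3 0 -1 0; 0.3 0 -1 0; 0.3 0 -1 0'
python3 - <<'E'
from h import *
o,R=tool();p=np.load("p.npy")
from fit import lid
S=cam("scene");np.savez("s5.npz",**S)
print(proj(S,o["ee_pos"]+R@[.0318,0,.058]),proj(S,lid(p,(-29,33.4,.6))))
cv2.imwrite("pics/v5.png",cv2.resize(S["img"][75:155,285:365],(560,560),interpolation=2))
E
```

```text
time: 20.15
ee_pos: [0.4827, 0.235, 0.1417]
tcp_rot: [12.5, 89.8, 33.4]
wrist_force: [2.5, -0.6, 8.2]
opening: 0.009
time: 21.15
ee_pos: [0.4817, 0.2346, 0.1416]
tcp_rot: [14.2, 89.8, 35.0]
wrist_force: [1.3, -0.4, 10.2]
opening: 0.0091
[315.72910934 102.21073016] [316.35198204 104.79101877]
```

View pics/v5.png

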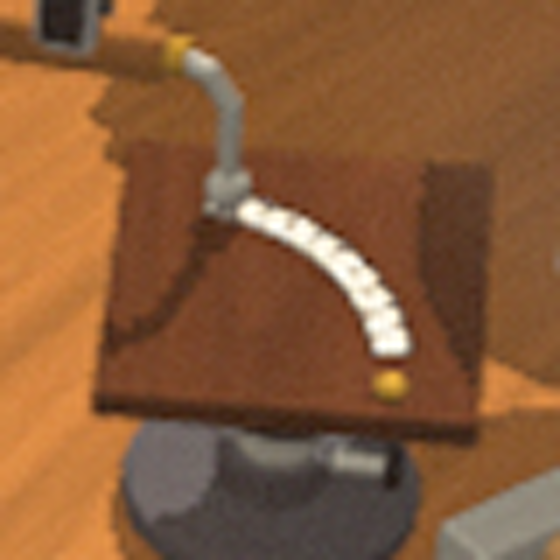

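```bash
python3 -m jog '0 0 2.4 0; 0 0 4.8 0; -0.1 -0.1 7.2 0; -0.1 -0.2 9.6 0; -0.2 -0.5 12 0; -0.2 -0.8 14.4 0; -0.3 -1.2 17 0; -0.3 -1.6 20 0'
```

```text
time: 22.3
ee_pos: [0.5, 0.2399, 0.142]
tcp_rot: [44.6, 89.9, 65.5]
wrist_force: [-4.2, -2.7, 12.5]
opening: 0.0093
```

```bash
python3 -m jog '0 -0.5 2.4 0; 0 -1.1 4.7 0; -0.1 -1.7 7 0; -0.1 -2.4 9.3 0; -0.2 -3.2 11.6 0; -0.2 -4.1 13.8 0; -0.3 -5 16 0; -0.3 -6 18.2 0'
```

```text
time: 23.3
ee_pos: [0.5193, 0.2409, 0.1421]
tcp_rot: [45.1, 89.9, 66.0]
wrist_force: [-2.4, -1.1, 11.2]
opening: 0.0095
```

```bash
python3 -m jog '0 -1.1 2.1 0; 0.1 -2.2 4.3 0; 0.1 -3.4 6.3 0; 0.2 -4.6 8.4 0; 0.3 -5.9 10.4 0; 0.3 -7.3 12.4 0; 0.4 -8.7 14.3 0; 0.5 -10.2 16.2 0'; python3 -m jog '0.1 -1.5 1.8 0; 0.2 -3.1 3.6 0; 0.3 -4.8 5.4 0; 0.4 -6.4 7 0; 0.5 -8.2 8.7 0; 0.6 -10 10.3 0; 0.7 -11.8 11.8 0; 0.8 -13.7 13.3 0'
```

```text
time: 24.3
ee_pos: [0.5381, 0.2372, 0.1414]
tcp_rot: [54.5, 89.9, 75.4]
wrist_force: [-1.8, -0.6, 10.4]
opening: 0.009
time: 25.3
ee_pos: [0.5554, 0.2293, 0.1404]
tcp_rot: [53.9, 89.9, 74.8]
wrist_force: [-0.0, -0.3, 7.2]
opening: 0.0091
```

```bash
python3 -m jog '0.6 -2 1.4 0; 1.1 -3.9 2.8 0; 1.4 -5.9 4.1 0; 1.6 -8 5.4 0; 1.8 -10.1 6.5 0; 2 -12.2 7.7 0; 2.2 -14.3 8.7 0; 2.3 -16.5 9.7 0'; python3 -m jog '0.3 0 0 0; 0.5 0 0 0; 0.5 0 0 0; 0.5 0 0 0; 0.5 0 0 0; 0.5 0 0 0; 0.5 0 0 0; 0.5 0 0 0'; python3 -c "
from h import *
o,R=tool();print(R.round(3),o['ee_pos'])"
```

```text
time: 26.3
ee_pos: [0.5705, 0.2174, 0.1382]
tcp_rot: [46.9, 89.9, 67.8]
wrist_force: [-1.4, 0.5, 9.3]
opening: 0.0092
time: 27.3
ee_pos: [0.5706, 0.2172, 0.1379]
tcp_rot: [26.1, 89.9, 47.0]
wrist_force: [0.4, 0.1, 8.4]
opening: 0.0091
[[ 0.001 -0.356  0.934]
 [ 0.001  0.934  0.356]
 [-1.     0.001  0.002]] [0.57061287 0.21724035 0.13785893]
```

```bash
python3 -m jog '-3 0 0 0; -8 0 0 0; -15 0 0 0; -25 0 0 0; -36 0 0 0; -47 0 0 0; -55 0 0 0; -60 0 0 0' && python3 -m jog '0 -8 -4 0; 0 -30 -13 0; 0 -65 -29 0; 0 -105 -47 0; 0 -145 -64 0; 0 -185 -82 0; 0 -225 -100 0; 0 -265 -118 0' && python3 -m jog '0 -38 -17 0; 0 -72 -32 0; 0 -102 -45 0; 0 -128 -57 0; 0 -146 -64 0; 0 -154 -67 0; 0 -155 -68 0; 0 -155 -68 0'
python3 - <<'E'
from h import *
o,R=tool();W=cam("wrist");S=cam("scene");T=cam("top");print(o["time"],o["ee_pos"],o["wrist_force"]);print(R.round(3))
b=R@[.0318,0,.058]+o["ee_pos"];u=proj(S,b);print("ball expected S",u,"tcp",proj(S,o["ee_pos"]))
x,y=int(u[0])-80,int(u[1])-50;print(x,y)
a=cv2.resize(S["img"][y:y+120,x:x+120],(400,400),interpolation=2)
w=cv2.resize(np.vstack([np.hstack([dict(np.load("w4.npz"))["img"][220:320,208:308],W["img"][220:320,208:308]])]),(400,200))
w2=cv2.resize(W["img"][60:360,130:430],(200,200))
w=np.vstack([w,np.hstack([w2,w2])]);cv2.imwrite("pics/v6.png",np.hstack([a,w]))
E
```

```text
time: 28.3
ee_pos: [0.5706, 0.2168, 0.1975]
tcp_rot: [2.0, 90.0, 22.9]
wrist_force: [0.4, -0.3, -0.5]
opening: 0.0091
time: 29.3
ee_pos: [0.5533, -0.0758, 0.1967]
tcp_rot: [-161.3, 90.0, -140.5]
wrist_force: [0.5, -0.7, -0.5]
opening: 0.0089
time: 30.3
ee_pos: [0.5461, -0.2414, 0.197]
tcp_rot: [65.1, 90.0, 86.0]
wrist_force: [-0.2, -0.4, -0.8]
opening: 0.0091
30.3 [ 0.54611246 -0.24140526  0.19695095] [-0.18696902 -0.37721642 -0.82179163]
[[ 0.    -0.356  0.934]
 [ 0.     0.934  0.356]
 [-1.     0.     0.   ]]
ball expected S [188.47364266 205.68421572] tcp [158.41780084 185.21297321]
108 155
```

View pics/v6.png

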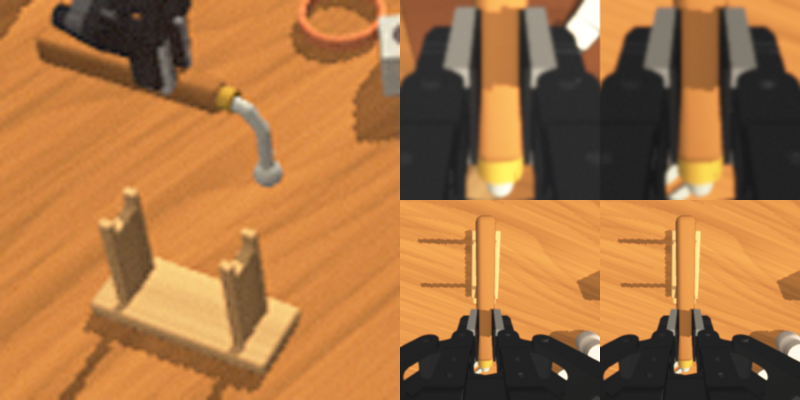

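```bash
python3 - <<'E'
from h import *
o,R=tool();S=cam("scene")
for n,v in(("tail",[-.0187,0,-.077]),("ferr",[-.0187,0,.038])): print(n,proj(S,o["ee_pos"]+R@v))
E
python3 -m jog '5 0 0 0; 20 0 0 0; 40 0 0 0; 60 0 0 0; 80 0 0 0; 97 0 0 0; 108 0 0 0; 113 0 0 0' && python3 -m jog '1.5 0 0 0; 3 0 0 0; 4.5 0 0 0; 6 0 0 0; 7.5 0 0 0; 9 0 0 0; 10.5 0 0 0; 12 0 0 0'
```

```text
tail [120.26619095 166.9038152 ]
ferr [175.91699161 183.5551862 ]
time: 31.5
ee_pos: [0.5458, -0.2419, 0.0831]
tcp_rot: [138.8, 90.0, 159.6]
wrist_force: [0.3, 0.1, -1.1]
opening: 0.0091
time: 32.5
ee_pos: [0.5461, -0.242, 0.0718]
tcp_rot: [-38.0, 90.0, -17.2]
wrist_force: [-0.1, -0.0, -1.4]
opening: 0.0091
```

```bash
python3 -m jog '0.5 0.7 0 0; 1 0.7 0 0; 1.5 0.7 0 0; 2 0.7 0 0; 2.5 0.7 0 0; 3 0.7 0 0; 3 0.7 0 0; 3 0.7 0 0' && python3 -m jog '0.5 0 0 0; 1 0 0 0; 1.5 0 0 0; 2 0 0 0; 2 0 0 0; 2 0 0 0; 2 0 0 0; 2 0 0 0'
```

```text
time: 33.5
ee_pos: [0.5458, -0.2413, 0.0689]
tcp_rot: [-39.4, 90.0, -18.5]
wrist_force: [0.7, -0.3, -1.6]
opening: 0.0096
time: 34.5
ee_pos: [0.5458, -0.2413, 0.0669]
tcp_rot: [-73.5, 90.0, -52.7]
wrist_force: [-0.8, -0.1, -0.4]
opening: 0.009
```

```bash
python3 -m jog '0.3 0 0 0; 0.6 0 0 0; 0.9 0 0 0; 1.2 0 0 0; 1.2 0 0 0; 1.2 0 0 0; 1.2 0 0 0; 1.2 0 0 0'; python3 - <<'E'
from h import *
S=cam("scene");cv2.imwrite("pics/v7.png",cv2.resize(S["img"][195:275,125:205],(500,500),interpolation=2))
E
```

```text
time: 35.5
ee_pos: [0.5459, -0.2414, 0.0668]
tcp_rot: [-48.7, 89.9, -27.9]
wrist_force: [-3.9, 0.5, 9.2]
opening: 0.0091
```

View pics/v7.png

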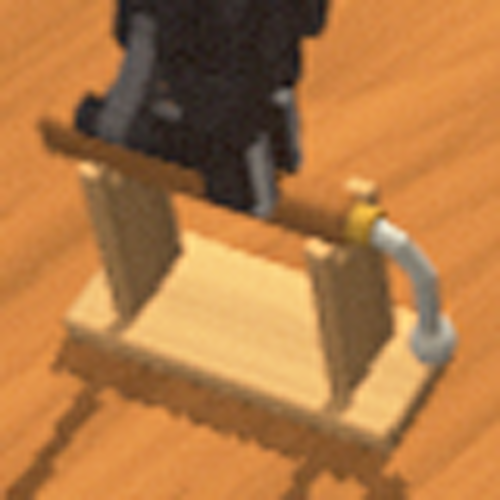

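```bash
python3 -m jog '-1 0 0 0; -1 0 0 0; -1 0 0 0; -1 0 0 0; -1 0 0 0; -1 0 0 0; -1 0 0 0; -1 0 0 0' && python3 -m jog '0 0 0 0; 0 0 0 0; 0 0 0 0; 0 0 0 0; 0 0 0 0; 0 0 0 0; 0 0 0 0; 0 0 0 0' 1 && python3 -m jog '-3 0 0 0; -10 0 0 0; -25 0 0 0; -45 0 0 0; -70 0 0 0; -95 0 0 0; -120 0 0 0; -140 0 0 0' && python3 -m jog '-20 0 -10 0; -30 0 -30 0; -30 0 -60 0; -30 0 -80 0; -30 0 -90 0; -30 0 -90 0; -30 0 -90 0; -30 0 -90 0'
python3 - <<'E'
from h import *
S=cam("scene");T=cam("top");
a=cv2.resize(S["img"][195:275,125:205],(300,300),interpolation=2);b=cv2.resize(T["img"],(400,300),interpolation=2)
cv2.imwrite("pics/v8.png",np.hstack([a,b]))
# change vs first picture
for n,c in(("scene",S),("top",T)):
    d=cv2.absdiff(c["img"],cv2.imread(f"pics/{n}0.png")).max(2)>40
    k,l,st,ce=cv2.connectedComponentsWithStats(d.astype(np.uint8)); print(n,[(tuple(s[:4]),s[4]) for s in st[1:] if s[4]>12])
E
```

```text
time: 36.55
ee_pos: [0.5459, -0.2414, 0.0668]
tcp_rot: [-50.7, 90.0, -29.9]
wrist_force: [-0.7, 0.6, 5.8]
opening: 0.0093
time: 37.55
ee_pos: [0.5458, -0.2414, 0.0667]
tcp_rot: [-132.1, 90.0, -111.2]
wrist_force: [0.9, -0.5, -0.8]
opening: 0.0856
time: 38.55
ee_pos: [0.546, -0.2414, 0.2091]
tcp_rot: [-44.4, 89.9, -23.6]
wrist_force: [0.4, 0.1, 0.1]
opening: 0.0856
time: 39.55
ee_pos: [0.4622, -0.2731, 0.2364]
tcp_rot: [119.3, 90.0, 140.2]
wrist_force: [-0.3, -0.2, 0.1]
opening: 0.0856
scene [((np.int32(29), np.int32(0), np.int32(79), np.int32(48)), np.int32(1971)), ((np.int32(66), np.int32(0), np.int32(33), np.int32(4)), np.int32(99)), ((np.int32(105), np.int32(0), np.int32(73), np.int32(78)), np.int32(3773)), ((np.int32(116), np.int32(19), np.int32(5), np.int32(8)), np.int32(17)), ((np.int32(77), np.int32(32), np.int32(30), np.int32(22)), np.int32(237)), ((np.int32(0), np.int32(47), np.int32(260), np.int32(254)), np.int32(21233)), ((np.int32(119), np.int32(78), np.int32(8), np.int32(6)), np.int32(23)), ((np.int32(315), np.int32(100), np.int32(25), np.int32(14)), np.int32(38)), ((np.int32(315), np.int32(104), np.int32(8), np.int32(4)), np.int32(14)), ((np.int32(324), np.int32(108), np.int32(13), np.int32(12)), np.int32(21)), ((np.int32(45), np.int32(177), np.int32(10), np.int32(3)), np.int32(16)), ((np.int32(145), np.int32(226), np.int32(31), np.int32(30)), np.int32(574)), ((np.int32(129), np.int32(257), np.int32(32), np.int32(22)), np.int32(343)), ((np.int32(0), np.int32(302), np.int32(11), np.int32(14)), np.int32(71)), ((np.int32(0), np.int32(326), np.int32(34), np.int32(39)), np.int32(276)), ((np.int32(19), np.int32(353), np.int32(34), np.int32(31)), np.int32(427))]
top [((np.int32(114), np.int32(175), np.int32(9), np.int32(10)), np.int32(14)), ((np.int32(113), np.int32(201), np.int32(399), np.int32(183)), np.int32(32236)), ((np.int32(356), np.int32(214), np.int32(26), np.int32(20)), np.int32(315))]
```

View pics/v8.png

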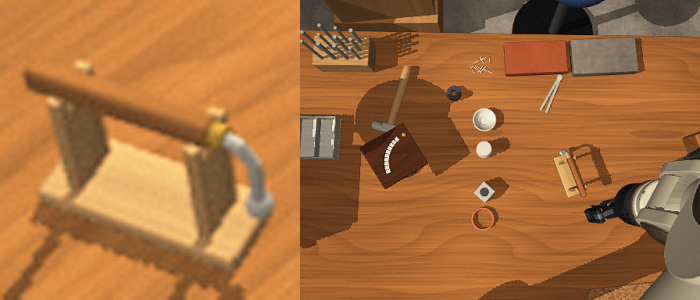

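```bash
python3 -c "
from workcell import bot
print(bot.job_done())"
```

```text
the job is handed in; nothing more can be done
None
```

I rubbed the inlay down with the burnisher, laid it back in its rest and handed the job in at about 39.5 s. No verdict is reported.

**Stroke:** I seated the stud-end piece first. The ball then followed the seam to the far end at about 2 cm/s, with roughly 6 to 12 N of contact, read only at the end of each move. Around pieces 3 and 4 the vertical force fell to about 6 N, with about 5 N sideways. So, without lifting the ball, I went back over the whole seam at about 8 to 14 N. That second pass ran smoothly, so the pieces appear flush.

**Last checks:**
- **Burnisher:** the last picture shows it lying in both forks, nose the right way, with ends and ball within 1–2 pixels of the first picture.
- **Bystanders:** comparing the last pictures with the first showed changes at the seam, the arm and shadows, with no sign of a moved bystander.
- **Gripper:** it is open and clear of everything.

**Not confirmed:**
- How far down each piece sits was judged by force and height only, because the cameras can't resolve 0.6 mm.
- On the return, the tool sat about 2 mm lower over piece 0 than after its first press, at a similar force. Either the handle shifted slightly in the grip, or piece 0 went further down on the second pass. A picture after lifting suggested the handle sat lower in the grip, which would not explain it, so I could not settle this.

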